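Cap the blue purge port with its cam-lock coupling

ROBOT

A 6-joint arm with a two-finger parallel gripper is mounted at the origin on a cart in front of the work surface, level with it; the furniture and walls round the work are solid. World frame = base frame: x ahead of the robot, y to its left, z up, the work surface at z = 0. Lengths are in m, angles in rad, forces in N, time in s.
With the tool pointing down it reaches from about 0.375 to 0.9 m from the base axis. Payload 3.1 kg.
Tool frame: the origin (TCP) lies midway between the tips of the shut fingers; the grasp point (between the pads) lies 19 mm behind it; z points along the fingers, y is the line along which they close (so a half turn about z gives the same grasp; the last joint's range is limited). The gripper opens to 85 mm and grips with 20 to 120 N. Pads are 22 mm wide; open, the fingers measure 114 mm over their backs; the gripper's body (76 mm by 85 mm) begins 54 mm behind the grasp point. The pads swing forward as they close: fully open they stand 13 mm farther back than shut.
Start: joints at [0.923, 0.527, 1.433, -0, 1.181, -0.178], TCP at [0.282, 0.558, 0.231] pointing down, gripper open.
Joint ranges: [-3.08, 3.08], [-0.75, 2.2], [0.22, 2.44], [-1.43, 4.57], [0, 2.65], [-2.85, 2.85]. Speed limits (rad/s): [2.79, 2.79, 3.14, 3.14, 3.14, 3.14].

INTERFACE

Orientations are given as a unit quaternion [x, y, z, w].
In Python, from station import manip gives the robot as it stands.
- The arm moves only by the tool step_arm, never from a script. Its argument "targets" is text: rows parted by semicolons, each of 4 numbers parted by spaces: the shift along the tool's x, y, z in mm, then the turn about the tool's z in degrees. A call has 1 to 12 rows; each row is the pose to reach, as a shift and turn from the pose commanded when the call began, along the tool's axes at that moment; what a row does not reach only later rows make up. A row lasts 1/10 s, in which the tool goes at most 50 mm and 8.59 degrees, less where a joint would pass 70% of its speed; a pose out of reach is approached as far as the arm can. A call with a gripper value outside its range is refused whole. "gripper" is the closure, from 0 (fully open) to 1 (shut), set as the call begins (left out, the last holds). The fingers move at their own pace and stop on an object; "squeeze" is the grip in N (left out, the last holds). Time passes only in rows, so rows that repeat a pose let the fingers close. It gives the time, the measured TCP pose, the force, the opening and the grip force at its end, in the units of the state.
- manip.sense(): the state, without advancing time (a new reading comes with each control period).
- manip.snapshot(name): name is "side" or "top" or "wrist"; returns the picture (400x640x3 uint8, red, green, blue); there is no depth.
- manip.get_calibration(name): a dict with "fov_y" (degrees; the focal length in pixels is half the picture's height over the tangent of half this angle, whatever the lens; pixels are square), "cx", "cy" (the principal point, pixels), "extrinsics" (4x4, takes a point from camera to world coordinates); the wrist camera has in their place "tool_from_camera" (4x4, takes a point from camera to tool coordinates, whose origin is the TCP and whose axes are the flange's). Camera axes: x right, y down, z forward; pixel columns grow to the right and rows downward; lengths in m; the calibration is good to about 2 mm. The wrist camera is an equidistant fisheye: a pixel r from the principal point sees the ray r / f radians off the axis. A picture is of the moment at which its call begins: read the wrist's pose just before it. get_calibration takes no time and is no camera call.
- manip.sign_off(): hands the job in; it is judged then, once.
Trained networks look in the newest picture that a camera, given by its name, has taken for a name from the list of things; names that differ only in an ending like _2 or _b are one class to them, and where a whole thing is asked for, a point or a joint stands for the part that bears it (a point fixed in the world has none). Each returns a list of dicts, best first, with "p" (0 to 1); they miss things now and then, are a little off and sometimes report something else, mostly with a low value. They report only what shows in the picture. A call takes as long as a camera call. They do not tell look-alikes from the thing itself.
- manip.recognise(camera, query): "position" ([column, row] in pixels, amid what is visible of it).
- manip.masks_of(camera, query): "pixels" (400x640 bool, what is visible of it) and "position" ([column, row] in pixels, amid what is visible of it).
- manip.mark_of(camera, query): "position" ([column, row] in pixels: a listed point, or the origin of a listed thing).
The state is a dict: "t": time; "q": joint angles; "qd": joint speeds; "tau": joint torques, N m; "tcp_pos": TCP position; "tool_rot": TCP orientation; "force": force on the tool from outside, world axes, zero at the start; "ft_torque": the same for the moment, N m; "finger_gap": opening from 0.0 (shut) to 1.0 (fully open); "gripper_force": force on a finger pad.
Only numpy, scipy, OpenCV 4.12 (cv2) and the standard library are available. Lean on these libraries where they do the work, as an engineer would, in place of code of your own. Each camera call takes 0.05 s, during which the arm holds its last target. There are 200 camera calls.

TASK

Pick up the cam-lock blanking coupling by its blue plug, push it fully home onto the grooved adaptor that has the blue band (not the yellow one), keeping both cam arms raised until it is seated. Then swing its two cam arms fully down, one after the other, and leave the coupling locked and untouched.

Things in the scene. Friction and masses are not known exactly. Their poses are not given: they have to be found in the camera images.
- coupling: loose aluminium cup, 59 mm wide, 0.45 kg, mouth down. Origin: centre of its lower rim, z up. Round socket 47 mm wide, 40 deep: any yaw fits. Top plate ends at z 47 mm; blue ribbed plug 28 mm wide, z 47 to 82, is the grip. Steel cam arms with black sleeves, pivots at y +33 mm (cam_a) and -33 mm (cam_b), z 20, reach out along +y and -y; grasp the plug closing along x, between the arms.
- blue_port: fixed upright steel grooved adaptor on a 96 mm square grey foot; blue neck band and blue dot on top (its twin with yellow ones is wrong). Origin: centre of its underside, z up. The coupling's rim seats on its 72 mm collar at z 60 mm, so the coupling's origin is then 60 mm above this one. Above: groove, then a 44 mm head to z 98.5, bevelled 6.5 mm to guide the coupling.
- cam_a (a joint): angle (rad) of the coupling's arm on its +y side: 0 level, negative raised, positive swung down; starts at -0.65 to -0.4, lower stop +0.87. 70 mm long from the pivot, 12 wide, 7 thick (sleeve 15 by 9). Stays where left; takes about 2 N at 30 mm. A straight push down from above, about 37 mm outside the pivot, brings it to the stop, where its nose sits in the groove.
- cam_b (a joint): the same for the arm on the coupling's -y side
Not all that is in view belongs to the job. There is more than one size of the coupling; the one meant has the size given above.

How it is judged:
By the outcome, as a careful person would: the job done as asked, in the order asked, and still so for the second after the job is handed in, with the robot touching nothing.
It also fails if it takes over 64 s, if anything falls off the work surface, if the arm or the gripper's body presses on something with over 40 N, if the wrist force passes 120 N, or if a joint passes its speed limit or range.

## Working session

There is one attempt and no reset: what is moved stays moved. The work goes in short steps, Python scripts to look and compute and a tool call to move; the robot and the scene stay as the last step left them, time stands still between calls to the robot, and variables do not carry over. Pictures are saved under pics/ and viewed, at most 10 in all, crops included, and the job is handed in when it is done.

Besides the shell and the picture viewer there is one more tool, called after "Call:" as name(argument=value, ...) on one line, values as JSON. step_arm: Moves the arm, as the interface text tells. Its arguments: {"type":"object","properties":{"targets":{"type":"string"},"gripper":{"type":"number"},"squeeze":{"type":"number"}},"required":["targets"]}

```bash
mkdir -p pics
cat > h.py <<'E'
import numpy as np, cv2
from station import manip
from scipy.spatial.transform import Rotation as R
def cal(n):
    c=manip.get_calibration(n); f=200/np.tan(np.radians(c["fov_y"])/2); return c,f
def ray(n,uv,s=None):
    c,f=cal(n); u=(np.array(uv,float)-[c["cx"],c["cy"]])
    if n=="wrist":
        r=np.hypot(*u); th=r/f; d=np.r_[u/max(r,1e-9)*np.sin(th),np.cos(th)]
        s=s or manip.sense(); T=np.eye(4); T[:3,:3]=R.from_quat(s["tool_rot"]).as_matrix(); T[:3,3]=s["tcp_pos"]
        E=T@np.array(c["tool_from_camera"])
    else:
        d=np.r_[u/f,1]; E=np.array(c["extrinsics"])
    d=E[:3,:3]@d; return E[:3,3],d/np.linalg.norm(d)
def atz(n,uv,z,s=None):
    o,d=ray(n,uv,s); return o+d*(z-o[2])/d[2]
def proj(n,p):
    c,f=cal(n); E=np.array(c["extrinsics"]); q=E[:3,:3].T@(np.array(p)-E[:3,3]); return q[:2]/q[2]*f+[c["cx"],c["cy"]]
def tri(*rays):
    A=0;b=0
    for o,d in rays:
        P=np.eye(3)-np.outer(d,d); A=A+P; b=b+P@o
    return np.linalg.solve(A,b)
def save(n,name,box=None,k=1):
    im=manip.snapshot(n); 
    o=im if box is None else im[box[1]:box[3],box[0]:box[2]]
    o=cv2.resize(o,None,fx=k,fy=k,interpolation=cv2.INTER_CUBIC); cv2.imwrite("pics/"+name,o[...,::-1]); return im
E
python3 - <<'E'
from h import *
a=save("top","top0.png"); b=save("side","side0.png")
cv2.imwrite("pics/both.png",np.vstack([a,b])[...,::-1][:, :])
cv2.imwrite("pics/both.png",cv2.resize(np.vstack([a,b]),(480,600),interpolation=cv2.INTER_AREA)[...,::-1])
for n in("top","side"):
  print(n,np.round(manip.get_calibration(n)["extrinsics"],3).tolist(),manip.get_calibration(n)["fov_y"])
  for q in("coupling","blue_port","cam_a"):
    for f in(manip.recognise,manip.mark_of):
      print(q,f.__name__,[(np.round(d["position"]).tolist(),round(d["p"],2)) for d in f(n,q)])
print(manip.get_calibration("wrist"), manip.sense())
E
```

```text
top [[-0.018, -0.992, 0.122, 0.297], [-1.0, 0.018, -0.002, -0.053], [-0.0, -0.122, -0.993, 1.407], [0.0, 0.0, 0.0, 1.0]] 43.32513549753415
coupling call [([402.0, 182.0], 0.97), ([430.0, 234.0], 0.62)]
coupling call [([399.0, 186.0], 0.71), ([428.0, 237.0], 0.59)]
blue_port call [([286.0, 189.0], 0.58)]
blue_port call [([284.0, 188.0], 0.9)]
cam_a call [([423.0, 173.0], 0.69), ([415.0, 225.0], 0.62)]Traceback (most recent call last):
  File "<stdin>", line 9, in <module>
ValueError: it knows: blue_port, coupling
```

View pics/top0.png

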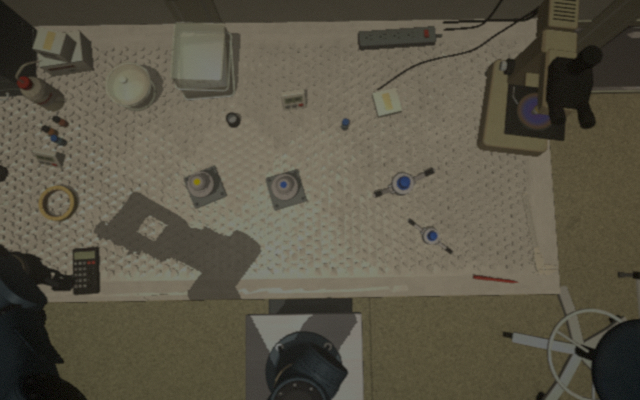

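View pics/side0.png

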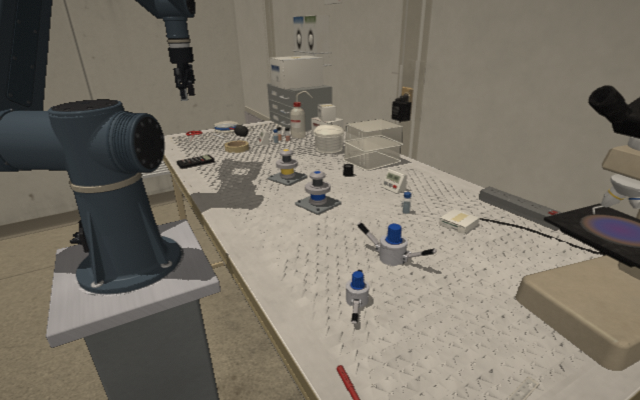

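The top view shows two couplings: large at (402,182) and small at (430,236). The blue port is at (286,187) and the yellow twin at (203,184). Next I'll measure sizes and check the choice in a crop.

Run:
```python
from h import *
T=manip.snapshot("top");
ms=manip.masks_of("top","coupling"); 
S=manip.snapshot("side"); mss=manip.masks_of("side","coupling")
def blue(im): 
    h=cv2.cvtColor(im,cv2.COLOR_RGB2HSV); return ((h[...,0]>100)&(h[...,0]<130)&(h[...,1]>130)&(h[...,2]>50)).astype(np.uint8)
for n,im in(("top",T),("side",S)):
  k,l,st,ce=cv2.connectedComponentsWithStats(blue(im))
  for i in range(1,k):
    if st[i,4]>15: print(n,st[i].tolist(),ce[i].round(1))
for n,m in(("top",ms),("side",mss)):
  for d in m:
    ys,xs=np.where(d["pixels"]); print(n,d["p"],np.round(d["position"]),xs.min(),xs.max(),ys.min(),ys.max(),len(xs))
    if n=="top":
      P=np.array([atz("top",(u,v),.03)[:2] for u,v in zip(xs,ys)]); c,s_,a=cv2.minAreaRect((P*1000).astype(np.float32)); print(c,s_,a)
for n in("top","side"):
  print(n,[(np.round(d["position"]).tolist(),round(d["p"],2)) for d in manip.mark_of(n,"blue_port")],[(np.round(d["position"]).tolist(),round(d["p"],2)) for d in manip.mark_of(n,"coupling")])
c1=cv2.resize(T[150:260,255:455],(800,440),interpolation=cv2.INTER_CUBIC)
cv2.imwrite("pics/crop1.png",c1[...,::-1])
s=manip.sense(); print(s["t"],s["tool_rot"],s["force"]); print(manip.get_calibration("wrist"))
for b in ([377,193],[432,171],[402,182]): print(atz("top",b,.05))
```

```text
top [401, 178, 8, 9, 57] [404.6 181.5]
top [431, 233, 5, 6, 28] [432.9 235.5]
side [405, 193, 5, 5, 18] [407.1 194.7]
side [311, 195, 14, 5, 63] [317.4 196.8]
side [386, 224, 16, 20, 246] [393.8 234.1]
side [351, 271, 13, 18, 183] [357.3 280.3]
top 0.91 [403. 184.] 374 434 169 196 576
(506.9483642578125, -286.0669250488281) (58.0905876159668, 175.1193389892578) 36.81737518310547
top 0.59 [432. 237.] 409 450 220 251 333
(358.8352355957031, -350.34033203125) (133.15118408203125, 43.901641845703125) 67.39546203613281
side 0.68 [357. 292.] 346 369 270 322 789
top [([285.0, 190.0], 0.87)] [([431.0, 237.0], 0.68), ([397.0, 184.0], 0.6)]
side [([317.0, 205.0], 0.56)] [([393.0, 256.0], 0.9), ([360.0, 301.0], 0.81)]
0.75 [2.32244099e-01 9.72657534e-01 2.26479402e-05 9.10271086e-06] [-0.34400535  0.67700038 -0.18417926]
{'fov_y': 65.70646984690485, 'cx': 323.1018373703828, 'cy': 202.19196711623084, 'tool_from_camera': array([[-2.41366597e-04, -9.44890669e-01, -3.27385957e-01,
         8.49642577e-02],
       [ 9.99999746e-01, -4.47740495e-04,  5.55000224e-04,
        -9.01532065e-04],
       [-6.70998484e-04, -3.27385740e-01,  9.44890537e-01,
        -1.42266212e-01],
       [ 0.00000000e+00,  0.00000000e+00,  0.00000000e+00,
         1.00000000e+00]])}
[ 0.4754641  -0.20849942  0.05      ]
[ 0.53344473 -0.36075444  0.05      ]
[ 0.50449763 -0.27760589  0.05      ]
```

View pics/crop1.png

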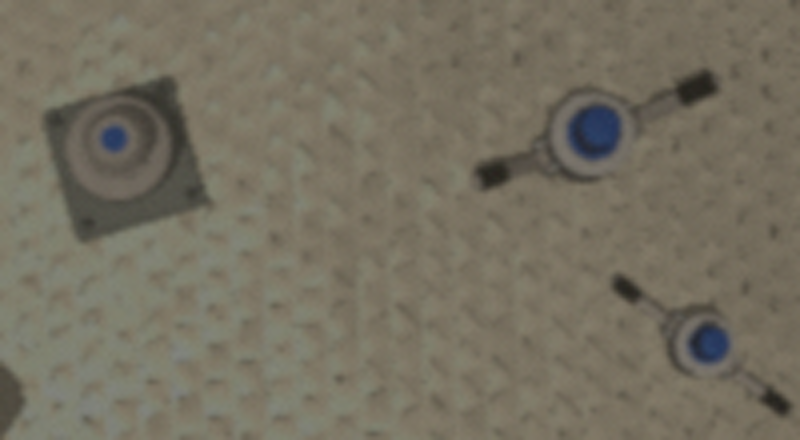

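The crop shows the large coupling, 58 mm wide (crop 590,132; top 402.5,183), with arms toward (375,193) and (430,171). The blue-dotted port has its dot at top pixel (283,184.5). I choose the large coupling and the blue port.

Run:
```python
from h import *
p=tri(ray("top",(404,182)),ray("side",(393.8,234.1))); print("plug",p, atz("top",(404,181.8),.078))
print("port",atz("top",(283.2,184.5),.0985))
s=manip.sense(); M=R.from_quat(s["tool_rot"]).as_matrix(); print(M.round(3),s["tcp_pos"])
a=np.array([.0580,-.1523]); ang=np.arctan2(a[1],a[0]); print("arm dir deg",np.degrees(ang), "tool y deg",np.degrees(np.arctan2(M[1,1],M[0,1])))
t=np.array([p[0],p[1],.23]); print("shift mm",M.T@(t-s["tcp_pos"])*1000)
```

```text
plug [ 0.5011045  -0.28008239  0.06073906] [ 0.50065168 -0.27833683  0.078     ]
port [0.49598371 0.04278132 0.0985    ]
[[-0.892  0.452  0.   ]
 [ 0.452  0.892  0.   ]
 [-0.     0.    -1.   ]] [0.28232716 0.55758118 0.23135727]
arm dir deg -69.15179986166243 tool y deg 63.14154540858491
shift mm [-573.6231058  -648.46001229    1.33007717]
```

Call:
step_arm(targets="-32 -36 -2 4; -64 -72 -4 8; -96 -108 -6 12; -128 -144 -8 16; -160 -180 -10 20; -192 -216 -10 24; -224 -252 -10 28; -256 -288 -10 32; -288 -324 -10 36; -320 -360 -10 40; -350 -394 -10 42; -380 -428 -10 42", gripper=0)

```text
t: 1.95
tcp_pos: [0.4284, 0.002, 0.2417]
tool_rot: [0.566, 0.825, 0.0, 0.001]
force: [1.3, 1.1, -0.3]
finger_gap: 1.001
gripper_force: 0.0
```

Call:
step_arm(targets="-45 -5 0 0; -90 -10 0 0; -135 -15 0 0; -180 -20 0 0; -225 -26 0 0; -260 -30 0 0; -289 -34 0 0; -289 -34 0 0; -289 -34 0 0; -289 -34 0 0")

```text
t: 2.95
tcp_pos: [0.4999, -0.2764, 0.2411]
tool_rot: [0.565, 0.825, 0.0, -0.001]
force: [-0.4, 0.1, 0.7]
finger_gap: 1.001
gripper_force: 0.0
```

Run:
```python
from h import *
s=manip.sense(); print(s["t"],s["tcp_pos"],s["tool_rot"],s["qd"])
im=save("wrist","w1.png")
for f in("recognise","mark_of"): print(f,[(np.round(d["position"]).tolist(),round(d["p"],2)) for d in getattr(manip,f)("wrist","coupling")])
```

```text
2.95 [ 0.49992246 -0.27644803  0.2411341 ] [ 5.65151088e-01  8.24987035e-01  2.36677064e-04 -7.64368016e-04] [ 0.01083527 -0.00871142  0.00436296 -0.0010797  -0.00268326 -0.00101405]
recognise [([326.0, 174.0], 0.9), ([204.0, 180.0], 0.78)]
mark_of [([205.0, 180.0], 0.97), ([324.0, 167.0], 0.72)]
```

View pics/w1.png

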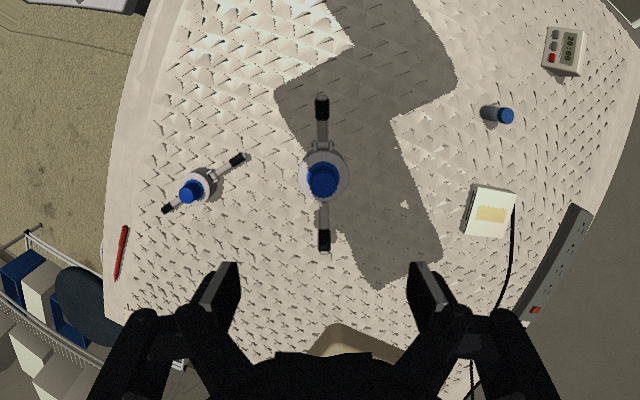

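The wrist view shows the large coupling's plug at (323,181), with its arms along image vertical at (321,108) and (324,240), so the yaw is good.

```bash
cat >> h.py <<'E'
def blobs(im,amin=30):
    h=cv2.cvtColor(im,cv2.COLOR_RGB2HSV); m=((h[...,0]>100)&(h[...,0]<130)&(h[...,1]>130)&(h[...,2]>50)).astype(np.uint8)
    k,l,st,ce=cv2.connectedComponentsWithStats(m); return [(st[i].tolist(),ce[i].round(1).tolist()) for i in range(1,k) if st[i,4]>amin]
def rel(p,s=None):
    s=s or manip.sense(); return R.from_quat(s["tool_rot"]).as_matrix().T@(np.array(p)-s["tcp_pos"])*1000
E
python3 - <<'E'
from h import *
s=manip.sense(); im=manip.snapshot("wrist")
for st,ce in blobs(im):
    x,y,w,h,a=st
    if abs(ce[0]-323)<20: 
        for v in (y,y+h,ce[1]): print(st,v,[atz("wrist",(x+w/2,v),z,s).round(4) for z in(.047,.065,.082)], rel(atz("wrist",(x+w/2,v),.065,s),s))
for uv in ((321,108),(324,240)): print(atz("wrist",uv,.045,s))
E
```

```text
[307, 162, 32, 35, 825] 162 [array([ 0.4939, -0.2629,  0.047 ]), array([ 0.4926, -0.2595,  0.065 ]), array([ 0.4913, -0.2562,  0.082 ])] [ 18.51326607  -0.98424023 176.46164274]
[307, 162, 32, 35, 825] 197 [array([ 0.5087, -0.301 ,  0.047 ]), array([ 0.5066, -0.2955,  0.065 ]), array([ 0.5046, -0.2903,  0.082 ])] [-20.1027514   -0.99707768 176.44257305]
[307, 162, 32, 35, 825] 179.3 [array([ 0.5011, -0.2814,  0.047 ]), array([ 0.4994, -0.277 ,  0.065 ]), array([ 0.4978, -0.2728,  0.082 ])] [ -0.28421719  -0.99037376 176.45235999]
[ 0.47034103 -0.20811539  0.045     ]
[ 0.52989255 -0.35232214  0.045     ]
```

Call:
step_arm(targets="0 -1 40 0; 0 -1 80 0; 0 -1 115 0; 0 -1 145 0; 0 -1 170 0; 0 -1 185 0; 0 -1 191 0; 0 -1 191 0; 0 -1 191 0")

```text
t: 4.05
tcp_pos: [0.5001, -0.2783, 0.0511]
tool_rot: [0.565, 0.825, -0.0, 0.001]
force: [0.2, 0.1, 0.4]
finger_gap: 1.004
gripper_force: 0.0
```

Call:
step_arm(targets="0 0 0 0; 0 0 0 0; 0 0 0 0; 0 0 0 0; 0 0 0 0; 0 0 0 0; 0 0 0 0; 0 0 0 0", gripper=1, squeeze=70)

```text
t: 4.85
tcp_pos: [0.4999, -0.2782, 0.0509]
tool_rot: [0.565, 0.825, 0.0, 0.0]
force: [1.1, 1.0, 5.4]
finger_gap: 0.308
gripper_force: 68.7
```

Call:
step_arm(targets="0 0 -25 0; 0 0 -60 0; 0 0 -100 0; 0 0 -140 0; 25 9 -150 0; 60 22 -150 0; 100 36 -150 0; 140 51 -150 0; 175 64 -150 0; 195 71 -150 0; 205 75 -150 0; 205 75 -150 0")

```text
t: 6.05
tcp_pos: [0.4945, -0.0586, 0.1994]
tool_rot: [0.564, 0.825, -0.0, -0.001]
force: [0.1, -1.5, -5.9]
finger_gap: 0.31
gripper_force: 70.5
```

Call:
step_arm(targets="0 0 0 0; 0 0 0 0; 0 0 0 0")

```text
t: 6.35
tcp_pos: [0.4958, -0.0611, 0.2002]
tool_rot: [0.566, 0.824, -0.0, 0.0]
force: [0.0, 0.2, -6.9]
finger_gap: 0.307
gripper_force: 70.5
```

Run:
```python
from h import *
s=manip.sense(); print(s["t"],s["tcp_pos"],s["tool_rot"],s["force"],s["finger_gap"])
im=save("wrist","w2.png"); print(blobs(im,15))
print([(np.round(d["position"]).tolist(),round(d["p"],2)) for d in manip.mark_of("wrist","blue_port")])
```

```text
6.35 [ 0.4958209  -0.06114754  0.20022522] [ 5.66088193e-01  8.24344659e-01 -1.14484872e-04  1.69536730e-04] [ 1.27471797e-03  1.55534073e-01 -6.85608110e+00] 0.30653618519428816
[([360, 70, 22, 23, 379], [370.5, 80.9]), ([294, 232, 60, 89, 4310], [323.1, 276.9]), ([435, 278, 16, 17, 192], [442.7, 286.1]), ([3, 280, 41, 36, 666], [23.0, 296.9]), ([65, 310, 30, 15, 83], [77.3, 315.0]), ([51, 322, 8, 12, 41], [55.0, 328.0]), ([152, 323, 19, 18, 152], [160.0, 330.5]), ([15, 324, 14, 19, 103], [21.4, 332.3]), ([57, 349, 31, 27, 161], [70.7, 362.1])]
[([357.0, 87.0], 0.65)]
```

View pics/w2.png

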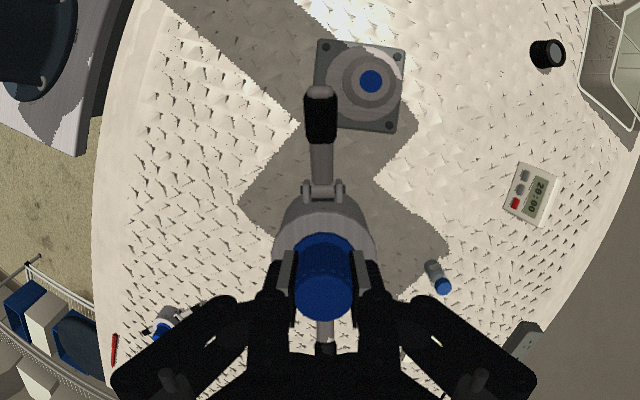

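The wrist view shows the plug held between the fingers at (323,277), both arms raised, and the blue-dot port at (370,81).

Run:
```python
from h import *
s=manip.sense(); 
d=atz("wrist",(370.5,80.9),.0985,s); print("port",d,rel(d,s))
z0=s["tcp_pos"][2]-.0509
a=atz("wrist",(323.5,232),z0+.047,s); b=atz("wrist",(323.5,321),z0+.082,s)
print(rel(a,s),rel(b,s), "plug",(rel(a,s)+rel(b,s))/2)
# body: cup bottom rim width edges
im=manip.snapshot("side"); print(blobs(im))
cv2.imwrite("pics/s2.png",im[...,::-1])
```

```text
port [0.49351508 0.04474462 0.0985    ] [ 99.27941795  35.90646749 101.76154086]
[17.36333178 -0.58857051  3.89653019] [-12.58391551  -0.60038085 -31.09748564] plug [  2.38970814  -0.59447568 -13.60047773]
[([337, 132, 8, 17, 99], [341.3, 140.5]), ([311, 195, 14, 5, 62], [317.5, 196.8]), ([351, 271, 13, 18, 183], [357.3, 280.3])]
```

Call:
step_arm(targets="25 0 0 0; 50 0 0 0; 65 0 0 0; 70 0 0 0; 70 0 0 0; 70 0 0 0; 70 0 0 0")

```text
t: 7.2
tcp_pos: [0.4712, 0.0046, 0.2005]
tool_rot: [0.566, 0.825, 0.0, 0.001]
force: [0.0, 0.4, -5.4]
finger_gap: 0.307
gripper_force: 70.5
```

Run:
```python
from h import *
s=manip.sense(); print(s["tcp_pos"],s["force"])
im=manip.snapshot("wrist"); cv2.imwrite("pics/w3.png",im[...,::-1])
for st,ce in blobs(im):
    if st[1]<250 and 300<ce[0]<480: print(st,ce); d=atz("wrist",ce,.0985,s); print("port",d,rel(d,s))
im=manip.snapshot("top"); print(blobs(im,8))
```

```text
[0.47122785 0.00457793 0.20047923] [ 0.04850939  0.43275904 -5.44662282]
[357, 158, 21, 21, 349] [367.3, 167.9]
port [0.49354702 0.0443903  0.0985    ] [ 29.21371627  35.06077634 101.9815356 ]
[294, 232, 60, 90, 4328] [323.1, 276.9]
port [ 0.49714556 -0.06472155  0.0985    ] [-73.87654017  -0.86608265 102.05594907]
[([431, 233, 5, 6, 26], [433.0, 235.5])]
```

Call:
step_arm(targets="14 18 0 0; 27 35.7 0 0; 27 35.7 0 0; 27 35.7 15 0; 27 35.7 30 0; 27 35.7 42 0; 27 35.7 42 0; 27 35.7 42 0")

```text
t: 8.1
tcp_pos: [0.4939, 0.043, 0.1583]
tool_rot: [0.566, 0.825, -0.0, -0.0]
force: [-0.5, 0.0, -5.5]
finger_gap: 0.307
gripper_force: 70.7
```

Call:
step_arm(targets="0 0 4 0; 0 0 8 0; 0 0 12 0; 0 0 16 0; 0 0 16 0")

```text
t: 8.6
tcp_pos: [0.4935, 0.0436, 0.1417]
tool_rot: [0.565, 0.825, -0.0, -0.001]
force: [0.6, 0.7, -6.0]
finger_gap: 0.308
gripper_force: 70.7
```

Call:
step_arm(targets="0 0 4 0; 0 0 8 0; 0 0 12 0; 0 0 16 0; 0 0 20 0; 0 0 23 0; 0 0 26 0; 0 0 26 0")

```text
t: 9.4
tcp_pos: [0.4937, 0.0436, 0.1159]
tool_rot: [0.565, 0.825, -0.0, -0.0]
force: [-0.4, 1.9, -7.1]
finger_gap: 0.306
gripper_force: 70.7
```

Call:
step_arm(targets="0 0 2 0; 0 0 4 0; 0 0 6 0; 0 0 6 0; 0 0 6 0")

```text
t: 9.9
tcp_pos: [0.4941, 0.0436, 0.1109]
tool_rot: [0.565, 0.825, 0.0, 0.0]
force: [0.2, 2.3, 1.6]
finger_gap: 0.308
gripper_force: 71.4
```

Call:
step_arm(targets="0 0 1 0; 0 0 2 0; 0 0 2 0; 0 0 2 0")

```text
t: 10.3
tcp_pos: [0.4942, 0.0437, 0.1108]
tool_rot: [0.565, 0.825, 0.0, 0.001]
force: [-3.6, 3.5, 19.6]
finger_gap: 0.304
gripper_force: 73.5
```

Call:
step_arm(targets="0 0 -2 0; 0 0 -2 0; 0 0 -2 0; 0 0 -2 0; 0 0 -2 0; 0 0 -2 0", gripper=0)

```text
t: 10.9
tcp_pos: [0.4939, 0.0434, 0.1101]
tool_rot: [0.565, 0.825, -0.0, -0.0]
force: [-0.1, -0.9, 0.6]
finger_gap: 1.0
gripper_force: 0.0
```

Call:
step_arm(targets="0 0 -15 0; 0 0 -40 0; 0 0 -80 0; 0 0 -110 0; 0 0 -120 0; 0 0 -120 0; 0 0 -120 0")

```text
t: 11.6
tcp_pos: [0.493, 0.0436, 0.2292]
tool_rot: [0.565, 0.825, -0.0, -0.001]
force: [-0.2, 0.3, -0.0]
finger_gap: 1.004
gripper_force: 0.0
```

Run:
```python
from h import *
s=manip.sense(); print(s["t"],s["tcp_pos"],s["tool_rot"],s["force"])
im=save("wrist","w4.png"); si=manip.snapshot("side")
print([b for b in blobs(im) if 250<b[1][0]<400])
for st,ce in blobs(im):
    if abs(ce[0]-323)<30:
        x,y,w,h,_=st; a=atz("wrist",(x+w/2,y),.107,s); b=atz("wrist",(x+w/2,y+h),.142,s); print(a,b,(a+b)/2,rel((a+b)/2,s))
c=cv2.resize(si[130:230,250:400],(600,400),interpolation=cv2.INTER_CUBIC)
cv2.imwrite("pics/c4.png",np.vstack([cv2.resize(im,(600,375))[:, :][:200*375//200], c])[:600][...,::-1] if 0 else np.hstack([cv2.resize(im,(480,300)),cv2.resize(c,(320,300))])[...,::-1])
```

```text
11.6 [0.49297029 0.04357821 0.22922852] [ 5.65416221e-01  8.24805013e-01 -4.92861672e-04 -9.72113442e-04] [-0.17307002  0.26919878 -0.03971062]
[([305, 177, 41, 47, 1439], [324.9, 199.5]), ([393, 327, 13, 13, 120], [399.2, 333.5])]
[0.48803861 0.0591858  0.107     ] [0.49874826 0.03119308 0.142     ] [0.49339344 0.04518944 0.1245    ] [  1.2406586    1.17597772 104.72781474]
```

View pics/c4.png

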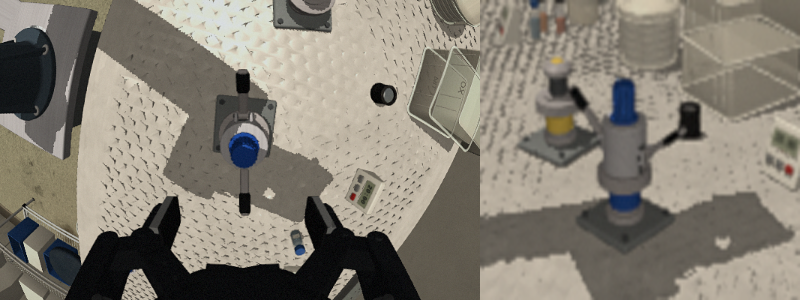

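The coupling is seated on the blue port (wrist-picture half at about 243,140) with both arms raised along tool ±x. Next I push the +x arm down.

Call:
step_arm(targets="35 0.5 0 0; 72 0.5 0 0; 72 0.5 0 0; 72 0.5 25 0; 72 0.5 50 0; 72 0.5 70 0; 72 0.5 80 0; 72 0.5 80 0", gripper=1)

```text
t: 12.5
tcp_pos: [0.4672, 0.1104, 0.1484]
tool_rot: [0.566, 0.825, -0.001, -0.002]
force: [0.6, 0.2, -0.5]
finger_gap: 0.0
gripper_force: 0.0
```

Call:
step_arm(targets="0 0 8 0; 0 0 16 0; 0 0 24 0; 0 0 32 0; 0 0 40 0; 0 0 48 0; 0 0 56 0; 0 0 64 0; 0 0 72 0; 0 0 80 0; 0 0 80 0")

```text
t: 13.6
tcp_pos: [0.4679, 0.1107, 0.0692]
tool_rot: [0.565, 0.825, -0.001, -0.001]
force: [0.6, -0.8, 0.4]
finger_gap: -0.001
gripper_force: 0.0
```

Call:
step_arm(targets="0 0 5 0; 0 0 10 0; 0 0 15 0; 0 0 18 0")

```text
t: 14.0
tcp_pos: [0.4683, 0.1108, 0.0519]
tool_rot: [0.565, 0.825, -0.0, -0.0]
force: [0.3, -0.4, 1.2]
finger_gap: 0.0
gripper_force: 0.7
```

Call:
step_arm(targets="0 0 4 0; 0 0 8 0; 0 0 8 0")

```text
t: 14.3
tcp_pos: [0.4682, 0.1109, 0.0439]
tool_rot: [0.565, 0.825, -0.0, -0.0]
force: [-0.5, 2.0, 2.9]
finger_gap: 0.003
gripper_force: 1.7
```

Run:
```python
from h import *
s=manip.sense(); print(s["t"],s["tcp_pos"],s["force"])
im=manip.snapshot("wrist"); si=manip.snapshot("side")
c=cv2.resize(si[120:220,265:385],(480,400),interpolation=cv2.INTER_CUBIC)
cv2.imwrite("pics/c5.png",np.hstack([cv2.resize(im,(400,250)),cv2.resize(c,(400,250))])[...,::-1])
```

```text
14.3 [0.46818335 0.11094938 0.04391317] [-0.53134364  1.96014321  2.94264975]
```

View pics/c5.png

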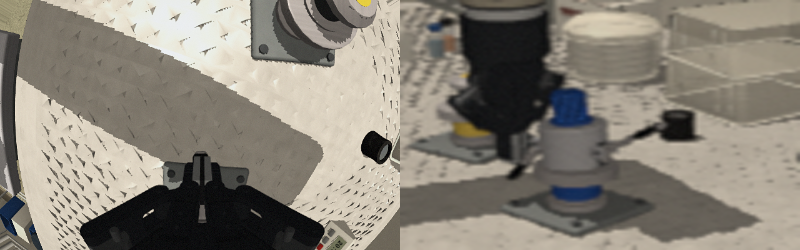

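The side crop shows the arm following the fingertips down (tip around 515,172). I keep pushing until the force rises at the stop.

Call:
step_arm(targets="0 0 2 0; 0 0 4 0; 0 0 4 0")

```text
t: 14.7
tcp_pos: [0.4683, 0.1111, 0.0405]
tool_rot: [0.565, 0.825, 0.0, -0.0]
force: [-0.8, 1.9, 6.3]
finger_gap: -0.002
gripper_force: 2.8
```

Call:
step_arm(targets="0 0 1 0; 0 0 2 0; 0 0 2 0")

```text
t: 15.0
tcp_pos: [0.4682, 0.1112, 0.0388]
tool_rot: [0.566, 0.825, 0.0, -0.0]
force: [-1.2, 2.9, 8.2]
finger_gap: 0.002
gripper_force: 3.9
```

Call:
step_arm(targets="0 0 1 0; 0 0 2 0; 0 0 3 0; 0 0 3 0")

```text
t: 15.4
tcp_pos: [0.468, 0.1116, 0.0361]
tool_rot: [0.566, 0.825, 0.0, -0.0]
force: [-1.9, 5.8, 11.2]
finger_gap: -0.002
gripper_force: 5.5
```

Call:
step_arm(targets="0 0 1 0; 0 0 2 0; 0 0 2 0")

```text
t: 15.7
tcp_pos: [0.4678, 0.1119, 0.0344]
tool_rot: [0.566, 0.825, 0.0, -0.0]
force: [-2.6, 6.8, 14.3]
finger_gap: -0.001
gripper_force: 6.8
```

Call:
step_arm(targets="0 0 -10 0; 0 0 -40 0; 0 0 -85 0; 0 0 -130 0; 0 0 -165 0; 0 0 -170 0; -45 0 -170 0; -90 0 -170 0; -130 0 -170 0; -140 0 -170 0; -140 0 -170 0; -140 0 -170 0")

```text
t: 16.9
tcp_pos: [0.5175, -0.019, 0.2023]
tool_rot: [0.566, 0.825, -0.0, -0.002]
force: [-0.5, -0.8, 0.1]
finger_gap: -0.003
gripper_force: 0.0
```

Run:
```python
from h import *
s=manip.sense(); print(s["t"],s["tcp_pos"],s["tool_rot"],s["force"])
im=manip.snapshot("wrist"); si=manip.snapshot("side")
cv2.imwrite("pics/c6.png",np.hstack([im[20:320,180:480],cv2.resize(si[140:220,265:385],(450,300),interpolation=cv2.INTER_CUBIC)])[...,::-1])
```

```text
16.9 [ 0.51751877 -0.01899554  0.20234   ] [ 5.65508881e-01  8.24740703e-01 -3.72757392e-04 -1.52935314e-03] [-0.5004289  -0.80659183  0.1433865 ]
```

View pics/c6.png

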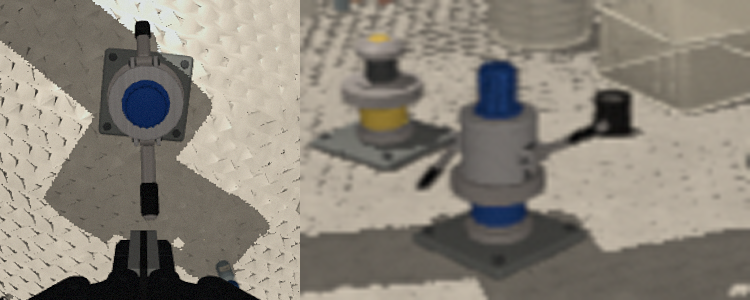

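The wrist half shows the first arm swung down (crop 142,30) and the second still raised (150,195). Now the second arm.

Call:
step_arm(targets="-1.5 0 30 0; -1.5 0 55 0; -1.5 0 65 0; -1.5 0 75 0; -1.5 0 85 0; -1.5 0 95 0; -1.5 0 105 0; -1.5 0 115 0; -1.5 0 125 0; -1.5 0 135 0; -1.5 0 145 0; -1.5 0 150 0")

```text
t: 18.2
tcp_pos: [0.519, -0.0212, 0.0522]
tool_rot: [0.565, 0.825, -0.0, -0.001]
force: [0.6, -3.1, 10.2]
finger_gap: -0.002
gripper_force: 4.7
```

Call:
step_arm(targets="0 0 3 0; 0 0 6 0; 0 0 9 0; 0 0 12 0; 0 0 12 0")

```text
t: 18.7
tcp_pos: [0.5226, -0.0233, 0.0428]
tool_rot: [0.565, 0.825, 0.001, 0.004]
force: [0.6, -5.7, 12.6]
finger_gap: 0.003
gripper_force: 5.8
```

Call:
step_arm(targets="0 0 2 0; 0 0 4 0; 0 0 6 0; 0 0 6 0")

```text
t: 19.1
tcp_pos: [0.5244, -0.0242, 0.0377]
tool_rot: [0.565, 0.825, 0.001, 0.006]
force: [1.6, -7.1, 16.0]
finger_gap: 0.003
gripper_force: 7.7
```

Call:
step_arm(targets="0 0 -5 0; 0 0 -25 0; 0 0 -65 0; 0 0 -110 0; 0 0 -155 0; 0 0 -185 0; 30 0 -190 0; 68 0 -190 0; 68 0 -190 0; 68 0 -190 0; 68 0 -190 0")

```text
t: 20.2
tcp_pos: [0.4951, 0.0418, 0.2249]
tool_rot: [0.565, 0.825, -0.0, -0.0]
force: [0.5, -0.3, 0.1]
finger_gap: 0.001
gripper_force: 0.0
```

Run:
```python
from h import *
s=manip.sense(); print(s["t"],s["tcp_pos"],s["force"])
im=manip.snapshot("wrist"); si=manip.snapshot("side"); tp=manip.snapshot("top")
c=np.array([.4934,.0449]); u=np.array([-.361,.9325])
def wpix(p):
    cl,f=cal("wrist"); T=np.eye(4); T[:3,:3]=R.from_quat(s["tool_rot"]).as_matrix(); T[:3,3]=s["tcp_pos"]
    E=T@cl["tool_from_camera"]; q=E[:3,:3].T@(p-E[:3,3]); th=np.arctan2(np.hypot(q[0],q[1]),q[2]); return f*th*q[:2]/np.hypot(q[0],q[1])+[cl["cx"],cl["cy"]]
A=im.copy(); B=cv2.resize(si[140:220,265:385],None,fx=4,fy=4,interpolation=cv2.INTER_CUBIC)
for sg in(1,-1):
  for th,col in((.87,(255,0,0)),(.7,(0,255,0)),(.5,(255,255,0))):
    p=np.r_[c+sg*u*(.033+.07*np.cos(th)),.08-.07*np.sin(th)]
    w=wpix(p); v=proj("side",p); print(sg,th,w.round(1),v.round(1))
    cv2.circle(A,tuple(int(x) for x in w.round()),2,col,-1); cv2.circle(B,tuple(int(x) for x in ((v-[265,140])*4+2).round()),3,col,-1)
cv2.imwrite("pics/c7.png",np.hstack([A[60:380,170:490],B])[...,::-1])
```

```text
20.2 [0.49514834 0.04175618 0.22485542] [ 0.47926697 -0.25973993  0.1208226 ]
1 0.87 [323.5 101.3] [296.9 188.7]
1 0.7 [323.5  93.5] [294.7 185.4]
1 0.5 [323.5  85.7] [292.6 181.2]
-1 0.87 [323.6 234.1] [339.5 202.6]
-1 0.7 [323.6 243.4] [342.  200.6]
-1 0.5 [323.6 253.8] [344.4 197.4]
```

View pics/c7.png

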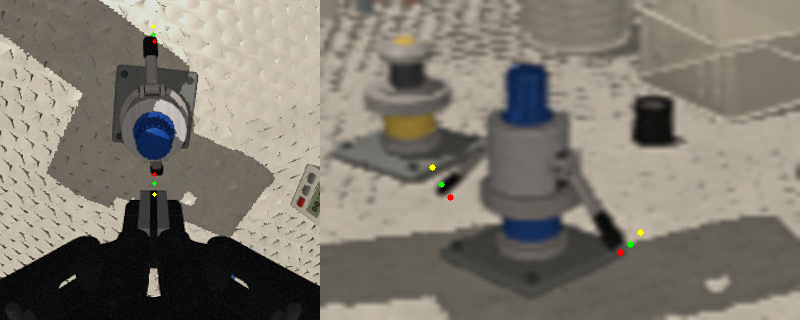

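The second arm's tip (side crop 617,246) matches the 0.87 mark. The first (439,190) looks slightly short of its mark, so I'll push the first again, more firmly.

Call:
step_arm(targets="40 -0.5 0 0; 74 -0.5 0 0; 74 -0.5 0 0; 74 -0.5 45 0; 74 -0.5 90 0; 74 -0.5 130 0; 74 -0.5 150 0; 74 -0.5 160 0; 74 -0.5 168 0; 74 -0.5 174 0; 74 -0.5 174 0")

```text
t: 21.45
tcp_pos: [0.4686, 0.1112, 0.0519]
tool_rot: [0.566, 0.825, 0.001, 0.001]
force: [-1.0, 1.6, 1.9]
finger_gap: 0.0
gripper_force: 1.0
```

Call:
step_arm(targets="0 0 3 0; 0 0 6 0; 0 0 9 0; 0 0 12 0; 0 0 12 0")

```text
t: 21.95
tcp_pos: [0.4684, 0.1124, 0.0418]
tool_rot: [0.566, 0.825, 0.002, 0.001]
force: [-3.3, 8.4, 15.4]
finger_gap: -0.001
gripper_force: 8.0
```

Call:
step_arm(targets="0 0 2 0; 0 0 4 0; 0 0 6 0; 0 0 6 0")

```text
t: 22.35
tcp_pos: [0.4683, 0.1123, 0.0356]
tool_rot: [0.566, 0.825, 0.001, 0.001]
force: [-3.5, 6.7, 14.2]
finger_gap: 0.003
gripper_force: 6.9
```

Call:
step_arm(targets="0 0 2 0; 0 0 4 0; 0 0 6 0; 0 0 6 0")

```text
t: 22.75
tcp_pos: [0.4675, 0.1131, 0.03]
tool_rot: [0.566, 0.824, 0.002, 0.0]
force: [-4.2, 10.9, 20.0]
finger_gap: 0.001
gripper_force: 10.4
```

Run:
```python
from h import *
s=manip.sense(); print(s["t"],s["tcp_pos"],s["force"])
si=manip.snapshot("side"); cv2.imwrite("pics/s8.png",si[...,::-1])
g=cv2.cvtColor(si,cv2.COLOR_RGB2GRAY)
print(g[190:206,325:345])
print([b for b in blobs(si)])
```

```text
22.75 [0.46750813 0.11313466 0.02998671] [-4.17910344 10.89705727 19.97328423]
[[ 92  89  85  82  78  85  93  93  91  92  94  94  93  95  95  94  87  69
   44  39]
 [ 92  90  86  83  80  85  92  93  96  95  94  94  94  93  95  93  94  94
   87  75]
 [ 92  90  89  91  95  94  94  96  96  95  95  94  94  94  93  93  94  95
   96  94]
 [ 90  95  96  97  96  95  95  94  92  90  93  94  95  96  96  97  98  97
   96  96]
 [ 71  95  98  96  95  95  95  93  94  95  95  96  97 100 100 103 103  95
   97  98]
 [ 58  87  94  92  95  96  98  97  98  99  97  97  97  97  99  99 100  98
   98  97]
 [ 47  64  67  70  84  95  97  99  97  97  96  97  97  98  98  99  98  97
   98 100]
 [ 55  64  61  61  65  78  89  95  95  95  96  97  98  99  99  98  96  92
   97  97]
 [ 72  73  61  59  61  60  63  66  71  83  95  96  96  98  97  96  97  95
   95  96]
 [ 79  75  61  60  61  59  60  60  59  63  67  64  71  86  97  98  97  97
   96  97]
 [ 82  76  61  61  59  62  60  62  59  56  49  40  41  60  83  95  97  97
   94  96]
 [ 84  72  61  60  59  60  61  60  60  60  56  48  48  54  64  77  87  94
   94  97]
 [ 80  67  62  61  62  61  61  62  62  60  60  61  63  66  70  72  85  96
   97  98]
 [ 66  61  59  60  61  60  60  60  61  61  65  69  71  69  69  72  84  99
  100  99]
 [ 60  60  60  61  60  59  61  62  63  68  69  71  70  70  72  85  98  97
   95  97]
 [ 60  61  60  61  60  61  64  68  70  69  67  67  73  86  96  97  99  98
   99  99]]
[([309, 155, 12, 14, 139], [313.7, 161.9]), ([311, 195, 14, 5, 62], [317.5, 196.8]), ([351, 271, 13, 18, 184], [357.3, 280.3])]
```

Hard pushing rocks the coupling, which lifts the other arm, so I'll use gentle pushes and reseat it first by pressing on the plug top.

Call:
step_arm(targets="0 0 -10 0; 0 0 -50 0; 0 0 -100 0; 0 0 -145 0; 0 0 -170 0; -40 0.5 -170 0; -72 0.5 -170 0; -72 0.5 -150 0; -72 0.5 -125 0; -72 0.5 -121 0; -72 0.5 -119 0; -72 0.5 -119 0")

```text
t: 24.0
tcp_pos: [0.4946, 0.0442, 0.147]
tool_rot: [0.565, 0.825, 0.0, 0.001]
force: [-0.5, 0.0, -0.5]
finger_gap: 0.002
gripper_force: 0.0
```

Call:
step_arm(targets="0 0 2 0; 0 0 4 0; 0 0 6 0; 0 0 6 0")

```text
t: 24.4
tcp_pos: [0.4947, 0.0442, 0.142]
tool_rot: [0.565, 0.825, 0.0, 0.001]
force: [-2.0, -0.2, 11.4]
finger_gap: -0.0
gripper_force: 5.8
```

Call:
step_arm(targets="0 0 2 0; 0 0 2 0; 0 0 -20 0; 0 0 -45 0; -40 0 -50 0; -69 0 -40 0; -69 0 -10 0; -69 0 30 0; -69 0 55 0; -69 0 70 0; -69 0 78 0; -69 0 78 0")

```text
t: 25.6
tcp_pos: [0.5189, -0.0202, 0.0617]
tool_rot: [0.565, 0.825, -0.0, -0.001]
force: [0.9, 0.3, -0.0]
finger_gap: -0.0
gripper_force: 0.0
```

Call:
step_arm(targets="0 0 2 0; 0 0 4 0; 0 0 6 0; 0 0 6 0")

```text
t: 26.0
tcp_pos: [0.5197, -0.0204, 0.0568]
tool_rot: [0.565, 0.825, 0.0, 0.001]
force: [0.0, 0.7, 1.5]
finger_gap: -0.001
gripper_force: 0.6
```

Call:
step_arm(targets="0 0 1 0; 0 0 2 0; 0 0 3 0; 0 0 3 0")

```text
t: 26.4
tcp_pos: [0.5194, -0.0205, 0.0535]
tool_rot: [0.565, 0.825, 0.0, 0.0]
force: [-0.3, -1.2, 3.7]
finger_gap: 0.003
gripper_force: 1.6
```

Call:
step_arm(targets="0 0 1 0; 0 0 2 0; 0 0 3 0; 0 0 3 0")

```text
t: 26.8
tcp_pos: [0.5204, -0.0213, 0.0514]
tool_rot: [0.565, 0.825, 0.0, 0.002]
force: [-0.1, -3.4, 8.8]
finger_gap: 0.002
gripper_force: 4.3
```

Add to h.py:
```python
C=np.array([.4934,.0449]); U=np.array([-.361,.9325])
def armpt(sg,th,r): return np.r_[C+sg*U*(.033+r*np.cos(th)),.08-r*np.sin(th)]
def wpix(p,s):
    cl,f=cal("wrist"); T=np.eye(4); T[:3,:3]=R.from_quat(s["tool_rot"]).as_matrix(); T[:3,3]=s["tcp_pos"]
    E=T@cl["tool_from_camera"]; q=E[:3,:3].T@(p-E[:3,3]); th=np.arctan2(np.hypot(q[0],q[1]),q[2]); return f*th*q[:2]/np.hypot(q[0],q[1])+[cl["cx"],cl["cy"]]
def angles(thr=35):
    s=manip.sense(); out={}
    for n in("side","wrist"):
        g=cv2.cvtColor(manip.snapshot(n),cv2.COLOR_RGB2GRAY); P=(lambda p:proj("side",p)) if n=="side" else (lambda p:wpix(p,s))
        for sg in(1,-1):
            # darkness sampled along arm line for each theta
            best=[]
            for th in np.arange(-.7,1.1,.02):
                pts=np.array([P(armpt(sg,th,r)) for r in np.linspace(.048,.068,9)],np.float32)
                best.append((cv2.remap(g,pts[None,:,0],pts[None,:,1],cv2.INTER_LINEAR).mean(),round(th,2)))
            best.sort(); out[n,sg]=[(round(float(a)),float(b)) for a,b in best[:4]]
    return out
```

```text
(no output)
```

Call:
step_arm(targets="0 0 -10 0; 0 0 -50 0; 0 0 -100 0; 0 0 -150 0; 0 0 -180 0; 35 0 -195 0; 68 0 -195 0; 68 0 -195 0; 68 0 -195 0; 68 0 -195 0")

```text
t: 27.8
tcp_pos: [0.4945, 0.0429, 0.245]
tool_rot: [0.565, 0.825, -0.0, -0.0]
force: [-0.6, -0.1, -0.6]
finger_gap: -0.001
gripper_force: 0.0
```

Run:
```python
from h import *
s=manip.sense(); print(s["t"],s["tcp_pos"],s["force"])
for k,v in angles().items(): print(k,v)
im=manip.snapshot("wrist"); si=manip.snapshot("side"); print([b for b in blobs(im) if 280<b[1][0]<370],blobs(si))
B=cv2.resize(si[140:220,265:385],None,fx=4,fy=4,interpolation=cv2.INTER_CUBIC)
cv2.imwrite("pics/c9.png",np.hstack([im[60:380,170:490],B])[...,::-1])
```

```text
27.8 [0.49450609 0.04288192 0.24500997] [-0.62707095 -0.14953091 -0.59098258]
('side', 1) [(19, 0.88), (21, 0.9), (25, 0.86), (35, 0.92)]
('side', -1) [(18, 0.78), (18, 0.76), (18, 0.8), (20, 0.82)]
('wrist', 1) [(7, 0.92), (7, 0.96), (7, 0.94), (8, 0.9)]
('wrist', -1) [(7, -0.2), (7, -0.08), (7, -0.22), (7, -0.1)]
[([305, 171, 39, 44, 1300], [323.9, 192.2])] [([312, 157, 12, 14, 130], [317.2, 163.8]), ([311, 195, 14, 5, 62], [317.5, 196.8]), ([351, 271, 13, 18, 183], [357.3, 280.3])]
```

Call:
step_arm(targets="-40 0 0 0; -80 0 0 0; -110 0 0 0; -110 0 0 0; -110 0 0 0; -110 0 0 0")

```text
t: 28.6
tcp_pos: [0.5334, -0.0587, 0.2449]
tool_rot: [0.565, 0.825, -0.0, -0.001]
force: [-0.7, 0.7, -0.1]
finger_gap: 0.001
gripper_force: 0.0
```

Run:
```python
from h import *
import h
s=manip.sense(); print(s["t"],s["tcp_pos"])
im=manip.snapshot("wrist"); si=manip.snapshot("side"); tp=manip.snapshot("top")
for st,ce in blobs(im):
    if abs(ce[0]-323)<40:
        x,y,w,hh,_=st; a=atz("wrist",(x+w/2,y+hh),.142,s); print(st,"rim far",a, "near",atz("wrist",(x+w/2,y),.142,s))
for k,v in angles().items(): print(k,v)
A=cv2.resize(im[20:240,240:420],(480,587),interpolation=cv2.INTER_CUBIC)
B=cv2.resize(si[145:215,285:355],(320,320),interpolation=cv2.INTER_CUBIC)
D=np.zeros((587,320,3),np.uint8); D[:320]=B
D[330:580,:]=cv2.resize(tp[155:210,250:320],(320,250),interpolation=cv2.INTER_CUBIC)
cv2.imwrite("pics/c10.png",np.hstack([A,D])[...,::-1])
```

```text
28.6 [ 0.53340281 -0.05874554  0.24492028]
[304, 52, 41, 40, 1233] rim far [0.50108913 0.02522268 0.142     ] near [0.48955695 0.05504693 0.142     ]
('side', 1) [(21, 0.88), (23, 0.9), (28, 0.86), (36, 0.92)]
('side', -1) [(18, 0.78), (19, 0.8), (20, 0.76), (21, 0.82)]
('wrist', 1) [(0, -0.7), (0, -0.68), (0, -0.66), (0, -0.64)]
('wrist', -1) [(6, 0.84), (7, 0.86), (7, 0.82), (11, 0.88)]
```

View pics/c10.png

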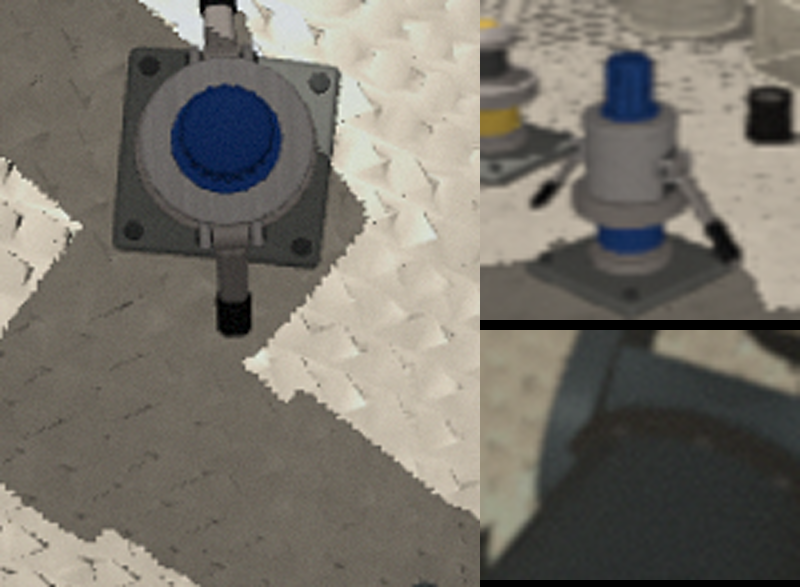

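The picture shows both arms down: the second sleeve at crop (233,312), the first at (220,10), and the coupling on the collar. The second arm may be a few degrees short, so I press the plug level and then nudge gently.

Call:
step_arm(targets="45 0 0 0; 90 0 0 0; 111 0 0 0; 111 0 40 0; 111 0 80 0; 111 0 98 0; 111 0 101 0; 111 0 104 0; 111 0 106 0; 111 0 107 0; 111 0 107 0")

```text
t: 29.95
tcp_pos: [0.4937, 0.0445, 0.142]
tool_rot: [0.565, 0.825, 0.0, 0.0]
force: [-6.6, 1.9, 20.1]
finger_gap: 0.001
gripper_force: 9.8
```

Run:
```python
from h import *
s=manip.sense(); print(s["tcp_pos"],s["force"],s["ft_torque"])
a=angles()
print({k:v for k,v in a.items() if k[0]=="side"}, blobs(manip.snapshot("side"))[0])
```

```text
[0.49374879 0.04453668 0.14197712] [-6.55912228  1.94611836 20.13903575] [0.20242434 1.22526541 0.02464142]
{('side', 1): [(20, 0.88), (23, 0.9), (26, 0.86), (38, 0.92)], ('side', -1): [(18, 0.78), (18, 0.76), (19, 0.8), (21, 0.82)]} ([312, 158, 12, 13, 122], [317.2, 164.4])
```

Call:
step_arm(targets="0 0 -20 0; 0 0 -50 0; -40 0 -50 0; -70 0 -40 0; -70 0 -10 0; -70 0 30 0; -70 0 60 0; -70 0 78 0; -70 0 86 0; -70 0 89 0; -70 0 92 0; -70 0 92 0")

```text
t: 31.3
tcp_pos: [0.5223, -0.0226, 0.0488]
tool_rot: [0.565, 0.825, 0.001, 0.003]
force: [0.7, -3.2, 4.4]
finger_gap: 0.005
gripper_force: 2.4
```

Run:
```python
from h import *
s=manip.sense(); print(s["t"],s["tcp_pos"],s["force"])
a=angles(); print({k:v for k,v in a.items() if k[0]=="side"}, blobs(manip.snapshot("side"))[0])
```

```text
31.3 [ 0.52231608 -0.02255639  0.0487688 ] [ 0.74490079 -3.15856577  4.42516108]
{('side', 1): [(22, 0.86), (26, 0.88), (29, 0.84), (38, 0.9)], ('side', -1): [(21, -0.52), (21, -0.42), (22, -0.54), (22, -0.44)]} ([312, 157, 11, 14, 126], [317.0, 163.7])
```

Call:
step_arm(targets="0 0 -10 0; 0 0 -50 0; 0 0 -100 0; 0 0 -150 0; 0 0 -190 0; -20 0 -200 0; -40 0 -200 0; -40 0 -200 0; -40 0 -200 0")

```text
t: 32.35
tcp_pos: [0.5328, -0.0577, 0.2463]
tool_rot: [0.566, 0.825, 0.0, -0.001]
force: [-0.5, 0.3, 0.9]
finger_gap: -0.001
gripper_force: 0.0
```

Run:
```python
from h import *
s=manip.sense(); print(s["t"],s["tcp_pos"],s["force"])
for k,v in angles().items(): print(k,v)
si=manip.snapshot("side");print(blobs(si)[0])
g=cv2.cvtColor(si,cv2.COLOR_RGB2GRAY); print(proj("side",armpt(-1,.87,.07)),proj("side",armpt(-1,.78,.07)),proj("side",armpt(1,.87,.07)),proj("side",armpt(1,.78,.07)))
for sl in ((slice(184,206),slice(326,346)),(slice(174,196),slice(288,312))):
    ys,xs=np.where(g[sl]<38); ys=ys+sl[0].start; xs=xs+sl[1].start; print(xs.mean(),ys.mean(),len(xs),xs.min(),xs.max(),ys.min(),ys.max())
    m=cv2.fitLine(np.c_[xs,ys].astype(np.float32),cv2.DIST_L2,0,.01,.01).ravel(); print("slope deg",np.degrees(np.arctan2(m[1],m[0])))
for sg in(1,-1):
  for th in(.7,.8,.87):
    a,b=proj("side",armpt(sg,th,.045)),proj("side",armpt(sg,th,.07)); d=b-a; print(sg,th,((a+b)/2).round(1),np.degrees(np.arctan2(d[1],d[0])).round(1))
```

```text
32.35 [ 0.53280653 -0.05766322  0.24632964] [-0.52183971  0.31815963  0.86660349]
('side', 1) [(22, 0.88), (26, 0.86), (27, 0.9), (41, 0.84)]
('side', -1) [(21, 0.78), (21, 0.8), (21, 0.76), (22, 0.82)]
('wrist', 1) [(0, -0.7), (0, -0.68), (0, -0.66), (0, -0.64)]
('wrist', -1) [(5, 0.84), (6, 0.82), (6, 0.86), (10, 0.88)]
([312, 157, 12, 14, 131], [317.1, 163.9])
[339.47414476 202.5912171 ] [340.85961356 201.61170985] [296.93174956 188.7408815 ] [295.71094716 187.03547596]
337.41379310344826 197.75862068965517 29 335 340 194 201
slope deg 66.9405
298.55555555555554 186.77777777777777 9 297 300 185 189
slope deg -51.88039
1 0.7 [297.  183.7] 142.1
1 0.8 [298.  185.3] 134.2
1 0.87 [298.8 186.4] 129.0
-1 0.7 [339.2 197. ] 51.9
-1 0.8 [338. 198.] 56.2
-1 0.87 [337.1 198.6] 59.1
```

```bash
python3 -c "
from station import manip
print(manip.sign_off())"
```

```text
the job is handed in; nothing more can be done
None
```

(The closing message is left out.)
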